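# Mark and load the third gap of the movement rack

## Robot

A 6-joint arm with a two-finger parallel gripper is mounted at the origin on the work surface. World frame = base frame: x ahead of the robot, y to its left, z up, the work surface at z = 0. Lengths are in m, angles in degrees, forces in N, time in s.
With the tool pointing down it reaches from about 0.4 to 0.825 m from the base axis. Payload 7 kg.
Tool frame: the origin (TCP) lies between the finger pads; the fingertips stand 14 mm ahead of it and the grasp point (between the pads) lies 5 mm behind it (r.tips_ahead is the distance from the TCP to the fingertips, in m); z points along the fingers, y is the direction in which the jaws open and shut (so a half turn about z gives the same grasp; the last joint's range is limited). The gripper opens to 88 mm and grips with 3 to 60 N. Pads are 19 mm wide; open, the fingers measure 130 mm over their backs; the gripper's body (78 mm by 193 mm) begins 47 mm behind the grasp point.
Start: joints at [-52.821, 20.546, 0.682, 0, -70.136, -16.507], TCP at [0.238, -0.632, 0.241] pointing down, gripper open.
Joint ranges: [-176.03, 176.03], [-82.01, 121.73], [-58.28, 71.71], [-173.87, 95.51], [-174.79, -0.11], [-173.66, 173.66]. Speed limits (degrees/s): [136.94, 136.94, 172.46, 180, 180, 180].

## Interface

Orientations are given as [roll, pitch, yaw] about the fixed x, y, z axes, in that order (R = Rz(yaw) Ry(pitch) Rx(roll)).
In Python, from plant import r gives the robot as it stands.
- The arm moves only by the tool apply_moves, never from a script. Its arguments are lists of equal length, an entry for each row: "slide": the shift along the tool's x, y, z as a fraction of full scale, a list of three; "turn": the turn, a rotation vector about the tool's x, y, z as a fraction of full scale, a list of three; "jaw": the closure, from 0 (fully open) to 1 (shut). In form: {"slide": [[dx, dy, dz], ...], "turn": [[wx, wy, wz], ...], "jaw": [jaw, ...]}. A call has 1 to 8 rows; each row shifts and turns the commanded pose from where the row before left it, along the tool's axes as they then stand; what a row does not reach is not made up. Full scale, the value 1, is 0.1 m for a shift and 1.5 rad for a turn. A row lasts 1/10 s, in which the tool goes at most 50 mm and 8.59 degrees, less where a joint would pass 70% of its speed; a pose out of reach is approached as far as the arm can. A call with a number of a shift or a turn outside -1 to 1 is refused whole. A call with a gripper value outside its range is refused whole. The fingers move at their own pace and stop on an object; "newtons" is the grip in N (left out, the last holds). Time passes only in rows, so rows that do not move let the fingers close. It gives the time, the measured TCP pose, the force and the opening at its end, in the units of the state.
- r.get_state(): the state, without advancing time (a new reading comes with each control period).
- r.capture(name): name is "scene" or "top" or "wrist"; returns a dict with "pixels" (480x640x3 uint8, blue, green, red), "depth" (480x640 float32, m along the optical axis (not along the pixel's ray), 0 where there is no reading), "fx", "fy", "cx", "cy" (pixels), "rvec" (rotation vector, rad) and "tvec" (3), from world to camera coordinates, as OpenCV has them. Camera axes: x right, y down, z forward; pixel columns grow to the right and rows downward; lengths in m; the calibration is good to about 2 mm. The wrist camera is an equidistant fisheye: a pixel r from the principal point sees the ray r / f radians off the axis. A picture is of the moment at which its call begins.
- r.close_job(): hands the job in, once; it reports no verdict.
The state is a dict: "time_s": time; "joints": joint angles; "qd": joint speeds; "joint_torque": joint torques, N m; "tcp_pos": TCP position; "eef_rot": TCP orientation; "contact_force": force on the tool from outside, world axes, zero at the start; "moment": the same for the moment, N m; "gripper_width": finger opening in m.
Only numpy, scipy, OpenCV 4.12 (cv2) and the standard library are available. Lean on these libraries where they do the work, as an engineer would, in place of code of your own. Each camera call takes 0.05 s, during which the arm holds its last target.

## Task

On the watchmaker's bench, run a fingertip along the rack's top rail, pushing the red marker ahead of it from the end where it is parked past the first and second gaps, and leave it standing over the third gap (count every gap, full or empty, starting with the one nearest the parked marker). Then push the orange movement tray across the mat, nose first, into that third gap until it stops against the rack's back wall. Push only: do not lift or tip the tray, and leave the grey trays and the other things on the bench where they are.

Things in the scene. Friction and masses are not known exactly. Their poses are not given: they have to be found in the camera images.
- rack: fixed comb rack: seven white dividers (6 mm thick, 26 high, 52 long) before an aluminium back wall (36 mm high) make six gaps, 40 mm wide, at 46 mm pitch: centres at y = -115, -69, -23, 23, 69, 115 mm. Origin on the mat (mat top: world z = 2 mm), on the rack's middle line; x points into the gaps, away from the robot; z up
- back (a point): foot of the back wall's inner face, on the rack's middle line (rack x = 30 mm, y = 0, on the mat). The round-nosed dividers end at rack x = -22 mm, so a tray fully home has its middle at x = 0 and sticks 8 mm out of its gap. No floor in the gaps: trays slide on the mat
- rail_mid (a point): middle of the steel rail, on its axis: 8 mm thick, along rack y above the back wall (rack x = 33 mm, axis 41 mm and top 45 mm above the mat), from y = -187 to 187 mm
- marker_top (a point): centre of the top of the red marker riding on the rail: 16 mm along the rail, 14 mm across; its top is 73 mm above the mat and 28 mm above the rail's top. It slides only along the rail, resists with about 1.2 N and stays where it is left. It starts parked just outside the dividers at one end of the rail (rack y about +158 or -158 mm)
- clamp: blue clamp disc, 22 mm across and 14 mm along the rail, fixed on the rail at the end opposite to where the marker is parked; origin at its centre, on the rail's axis
- tray_mid (a point): middle, half-way up, of the orange movement tray: a solid holder 60 mm long (x) x 34 wide (y) x 22 high with a brass movement 26 mm across on top; its x axis points to its nose, which has cut corners; 60 to 130 g. It starts on the mat between robot and rack, nose towards the gaps, turned up to 0.35 rad from the rack's x axis
- spare1: one of two grey trays of the same shape already standing in the rack (one in the second gap counted from the rack's right, -y, end, the other in the outermost gap at its left, +y, end); stays put; origin at the centre of its underside
- spare2: the other grey tray, in the outermost gap at the rack's left (+y) end; stays put; origin at the centre of its underside
- ball: blue ball-shaped holder, 58 mm across, in a black rubber ring, 63 mm high; bystander; origin at the centre of its underside
- dish: white round parts dish, 64 mm across, 10 mm high; bystander; origin at the centre of its underside
- loupe: black eye loupe, 34 mm across, 28 mm high; bystander; origin at the centre of its underside
- driver: small screwdriver lying on the mat, 130 mm long; bystander; origin at the centre of its underside
- tweezers: steel tweezers lying on the mat, 130 mm long; bystander; origin at the centre of its underside
- oiler: small amber jar, 28 mm across, 45 mm high; bystander; origin at the centre of its underside
- tray_nose (a point): centre of the orange tray's nose face, half-way up, 30 mm ahead of the tray's middle along its x axis
There are look-alikes about, which are no part of the job. Of the things shaped like the part that bears tray_mid, the orange one is meant.

How it is judged (in metres and radians):
On the way, in this order (a step that is already met when the one before it is completed fails the run):
1. the red marker stands over the third gap while the orange tray is still outside the rack (((y of clamp in the frame of rack below 0 m and y of marker_top in the frame of rack between 0.011 and 0.035 m) or (y of clamp in the frame of rack above 0 m and y of marker_top in the frame of rack between -0.035 and -0.011 m)) and x of tray_mid in the frame of rack below -0.05 m), for 0.2 s.
2. the orange tray is fully home in the third gap (((y of clamp in the frame of rack below 0 m and y of tray_mid in the frame of rack between 0.015 and 0.031 m) or (y of clamp in the frame of rack above 0 m and y of tray_mid in the frame of rack between -0.031 and -0.015 m)) and x of tray_mid in the frame of rack between -0.005 and 0.004 m and angle between the x axis of tray_mid and the x axis of rack, either way round below 0.15 rad and height (world z) of tray_mid below 0.018 m and x of tray_nose in the frame of rack above 0.023 m), for 0.2 s.
At the end, for the whole second after the job is handed in: The red marker stands over the third gap from its parking end (middle within 12 mm of the gap's middle), and the orange tray lies at rest on the mat in that same gap, nose first against the back wall (within 5 mm of fully home) (all of step 2 and ((y of clamp in the frame of rack below 0 m and y of marker_top in the frame of rack between 0.011 and 0.035 m) or (y of clamp in the frame of rack above 0 m and y of marker_top in the frame of rack between -0.035 and -0.011 m)) and linear speed of tray below 0.01 m/s); the robot touches nothing.
It fails at once if the orange tray is lifted (more than 8 mm) or tipped (height (world z) of tray_mid above 0.021 m or angle between tray_mid's own z axis and vertical above 0.25 rad).
It fails at once if a grey tray is shifted or lifted more than 15 mm (distance of any of spare1, spare2 from where it was at the start of the episode above 0.015 m).
It fails at once if another thing on the bench is shifted more than 25 mm (distance of any of ball, dish, loupe, driver, tweezers, oiler from where it was at the start of the episode above 0.025 m).
It also fails if it takes over 72 s, if anything falls off the work surface, if the arm or the gripper's body presses on something with over 40 N, if the wrist force passes 120 N, or if a joint passes its speed limit or range.

## Working session

There is one attempt and no reset: what is moved stays moved. The work goes in short steps, Python scripts to look and compute and a tool call to move; the robot and the scene stay as the last step left them, time stands still between calls to the robot, and variables do not carry over. Pictures are saved under pics/ and viewed, and the job is handed in when it is done.

Besides the shell and the picture viewer there is one more tool, called after "Emit:" as name(argument=value, ...) on one line, values as JSON. apply_moves: Moves the arm, as the interface text tells. Shift numbers are shares of 0.1 m and turn numbers shares of 1.5 rad, none past 1 either way. Its arguments: {"type":"object","properties":{"slide":{"type":"array"},"turn":{"type":"array"},"jaw":{"type":"array"},"newtons":{"type":"number"}},"required":["slide","turn","jaw"]}

```bash
ls; mkdir -p pics; cat > h.py <<'E'
import numpy as np, cv2
from plant import r
def cap(n,f):
    d=r.capture(n); cv2.imwrite('pics/'+f,d['pixels']); np.savez('pics/'+f+'.npz',**d); return d
def w2c(d):
    R,_=cv2.Rodrigues(np.array(d['rvec'],float)); return R,np.array(d['tvec'],float).ravel()
def onplane(d,u,v,z):
    R,t=w2c(d); c=-R.T@t
    ray=R.T@np.array([(u-d['cx'])/d['fx'],(v-d['cy'])/d['fy'],1.])
    return c+ray*(z-c[2])/ray[2]
E
python3 - <<'E'
from h import *
for n in('scene','top','wrist'):
    d=cap(n,n+'0.png'); R,t=w2c(d); print(n,-R.T@t,R[2],d['fx'])
print(r.get_state())
E
```

```text
pics
scene [ 1.38002345 -0.53742066  0.79928546] [-0.67947713  0.44210127 -0.58554018] 571.327639156417
top [ 0.47094905 -0.00484695  1.00545652] [ 0.04592835 -0.0046464  -0.99893393] 452.07803977847993
wrist [ 0.1678083  -0.65879187  0.38346464] [ 0.26429088  0.10048347 -0.95919414] 371.64829954431775
{'time_s': 0.15, 'joints': array([-5.28219199e+01,  2.05827497e+01,  6.44418983e-01, -1.47573299e-02,
       -7.01371467e+01, -1.65080950e+01]), 'qd': array([-0.03416156, -0.1844734 ,  0.09025224,  0.06213826, -0.08610445,
        0.05844922]), 'joint_torque': array([-2.46222990e-03, -5.83274066e+01,  2.93291974e+01,  7.00129420e+00,
        8.81103391e-03, -1.22324900e-04]), 'tcp_pos': array([ 0.23811745, -0.63120655,  0.23981845]), 'eef_rot': array([ 1.79923691e+02, -8.14621306e-03, -1.59335033e+02]), 'contact_force': array([ 0.31614075, -0.22374707, -0.41300304]), 'moment': array([-0.01657226, -0.04636814,  0.0426675 ]), 'gripper_width': 0.0874702527547229}
```

View pics/top0.png

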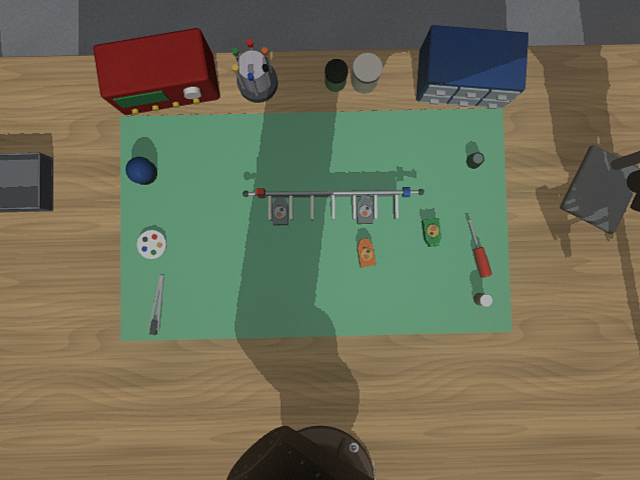

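View pics/scene0.png

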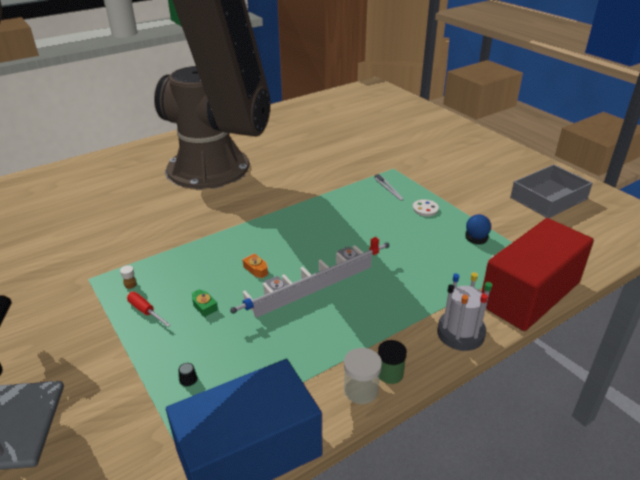

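```bash
python3 - <<'E'
import cv2
im=cv2.imread('pics/top0.png')[150:290,230:460]
cv2.imwrite('pics/crop0.png',cv2.resize(im,None,fx=3.4,fy=3.4,interpolation=cv2.INTER_CUBIC))
E
cat > meas.py <<'E'
from h import *
import sys
def blob(d,name,lo,hi,z,box):
    hsv=cv2.cvtColor(d['pixels'],cv2.COLOR_BGR2HSV); m=cv2.inRange(hsv,lo,hi)
    b=np.zeros_like(m); x0,y0,x1,y1=box; b[y0:y1,x0:x1]=255; m&=b
    n,l,s,c=cv2.connectedComponentsWithStats(m)
    if n<2: print(name,'none'); return
    i=1+np.argmax(s[1:,4]); m=(l==i).astype(np.uint8)
    cs,_=cv2.findContours(m,cv2.RETR_EXTERNAL,cv2.CHAIN_APPROX_NONE)
    P=np.array([onplane(d,u,v,z)[:2] for u,v in cs[0][:,0]],np.float32)
    rc=cv2.minAreaRect(P)
    print(name,'px',c[i].round(1),s[i].tolist(),'w',onplane(d,*c[i],z).round(4),'rect',np.round(rc[0],4),np.round(rc[1],4),round(rc[2],1))
if __name__=='__main__':
    d=cap('top',sys.argv[1])
    box=(200,150,470,300)
    blob(d,'orange',(5,150,90),(20,255,255),.024,box)
    blob(d,'red',(0,150,60),(4,255,255),.075,box)
    blob(d,'blue',(105,120,60),(125,255,255),.043,(380,170,440,210))
E
python3 meas.py top1.png
```

```text
orange px [365.2 252.7] [358, 239, 17, 28, 249] w [ 0.4913 -0.1091  0.024 ] rect [ 0.4923 -0.1096] [0.0583 0.0325] 7.1
red px [259.9 190.6] [257, 188, 7, 6, 39] w [0.624  0.1105 0.075 ] rect [0.6241 0.1104] [0.0125 0.0104] 88.6
blue px [406.  191.6] [403, 187, 7, 10, 64] w [ 0.6197 -0.1984  0.043 ] rect [ 0.6198 -0.1984] [0.0129 0.0195] 88.1
```

View pics/crop0.png

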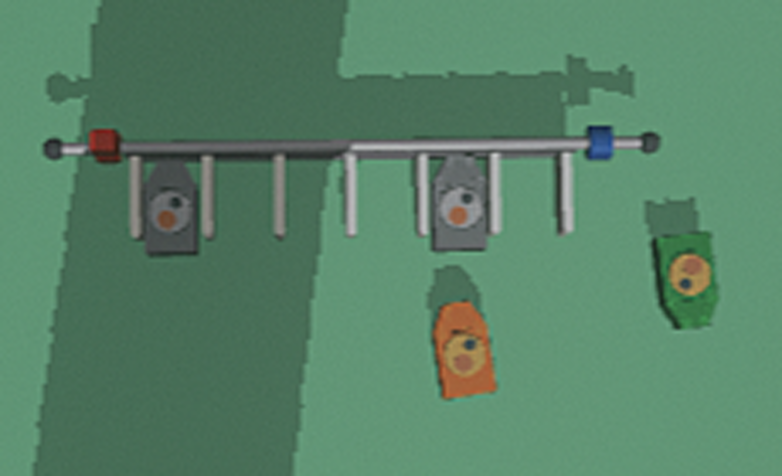

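```bash
python3 - <<'E'
from h import *
d=dict(np.load('pics/top0.png.npz'))
f=lambda u,v,z:onplane(d,230+(u+.5)/3.4-.5,150+(v+.5)/3.4-.5,z)[:2].round(4)
for n,u,v,z in [('railL',52,149,.043),('railR',650,142,.043)]+[('tip',u,v,.028) for u,v in[(137,238),(208,237),(280,237),(351,235),(422,235),(494,235),(566,234)]]+[('tailL',446,399,.024),('tailR',496,391,.024),('noseL',447,304,.024),('noseR',479,302,.024)]: print(n,f(u,v,z))
E
python3 - <<'E'
import cv2
im=cv2.imread('pics/wrist0.png'); print(im.shape)
E
```

```text
railL [0.6238 0.1467]
railR [ 0.6193 -0.2302]
tip [0.5678 0.0958]
tip [0.5673 0.0505]
tip [0.5662 0.0046]
tip [ 0.5664 -0.0407]
tip [ 0.5653 -0.086 ]
tip [ 0.5642 -0.132 ]
tip [ 0.5638 -0.178 ]
tailL [ 0.4604 -0.0987]
tailR [ 0.4648 -0.1308]
noseL [ 0.5211 -0.1011]
noseR [ 0.5219 -0.1216]
(480, 640, 3)
```

Emit:
apply_moves(slide=[[0,0,0],[0,0,0],[0,0,0],[0,0,0],[0,0,0],[0,0,0],[0,0,0],[0,0,0]], turn=[[0,0,-0.1],[0,0,-0.1],[0,0,-0.1],[0,0,-0.1],[0,0,-0.1],[0,0,-0.1],[0,0,-0.1],[0,0,-0.1]], jaw=[1,1,1,1,1,1,1,1], newtons=20)

```text
time_s: 1.0
tcp_pos: [0.2382, -0.6314, 0.2403]
eef_rot: [180.0, 0.0, -90.2]
contact_force: [-0.4, 0.6, -0.0]
gripper_width: 0.0295
```

Emit:
apply_moves(slide=[[-0.4,-0.2,0],[-0.4,-0.2,0],[-0.4,-0.2,0],[-0.4,-0.2,0],[-0.4,-0.2,0],[-0.4,-0.2,0],[-0.4,-0.2,0],[-0.4,-0.2,0]], turn=[[0,0,0],[0,0,0],[0,0,0],[0,0,0],[0,0,0],[0,0,0],[0,0,0],[0,0,0]], jaw=[1,1,1,1,1,1,1,1])

```text
time_s: 1.8
tcp_pos: [0.4019, -0.3114, 0.2407]
eef_rot: [-180.0, -0.0, -90.6]
contact_force: [0.4, 0.0, 0.0]
gripper_width: 0.0005
```

Emit:
apply_moves(slide=[[-0.4,-0.2,0],[-0.4,-0.2,0],[-0.4,-0.2,0],[-0.4,-0.2,0],[-0.4,-0.2,0],[-0.4,-0.2,0],[-0.4,-0.2,0],[-0.4,-0.2,0]], turn=[[0,0,0],[0,0,0],[0,0,0],[0,0,0],[0,0,0],[0,0,0],[0,0,0],[0,0,0]], jaw=[1,1,1,1,1,1,1,1])

```text
time_s: 2.6
tcp_pos: [0.5651, 0.0071, 0.2407]
eef_rot: [-180.0, 0.0, -90.6]
contact_force: [1.8, -1.1, -1.1]
gripper_width: 0.0003
```

Emit:
apply_moves(slide=[[-0.36,-0.14,0.2],[-0.36,-0.14,0.2],[-0.36,-0.14,0.2],[-0.35,-0.14,0.2],[0,0,0]], turn=[[0,0,0],[0,0,0],[0,0,0],[0,0,0],[0,0,0]], jaw=[1,1,1,1,1])

```text
time_s: 3.1
tcp_pos: [0.6218, 0.1508, 0.1565]
eef_rot: [179.7, -0.1, -90.4]
contact_force: [-1.0, -0.2, -0.6]
gripper_width: 0.0007
```

```bash
python3 - <<'E'
from h import *
d=cap('scene','s1.png'); w=cap('wrist','w1.png')
im=cv2.imread('pics/s1.png')[150:330,200:440]
cv2.imwrite('pics/s1c.png',cv2.resize(im,None,fx=3.2,fy=3.2,interpolation=cv2.INTER_CUBIC))
# marker: project candidates onto scene
R,t=w2c(d)
for y in (.1105,.1166,.1246,.1086,.145):
  p=R@np.array([.6216+.012*(y+.0417),y,.075])+t; print(y,d['fx']*p[0]/p[2]+d['cx'],d['fy']*p[1]/p[2]+d['cy'])
print(r.get_state()['tcp_pos'])
E
```

```text
0.1105 375.26636130469177 238.54833981629056
0.1166 377.5205273586171 237.61630840676753
0.1246 380.46211362296066 236.40004894468603
0.1086 374.5622523150144 238.83946818856109
0.145 387.88858354801687 233.3294219072603
[0.62167812 0.14832169 0.15923224]
```

View pics/s1c.png

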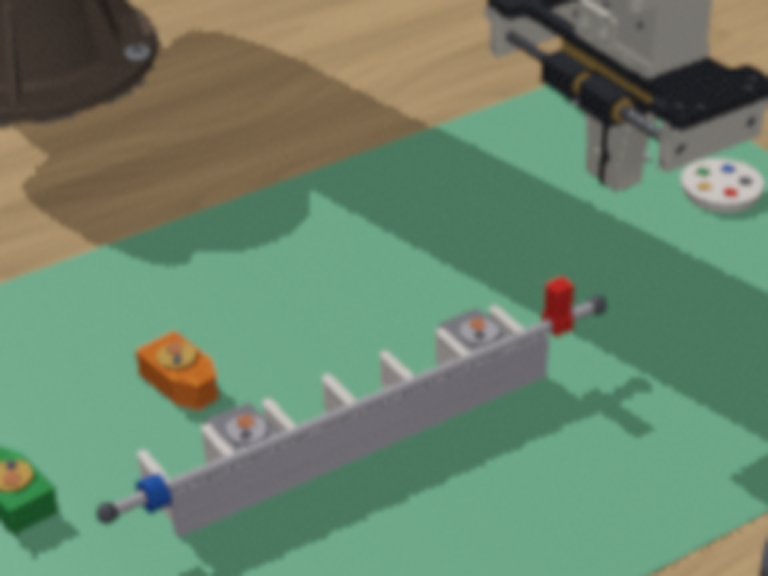

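View pics/w1.png

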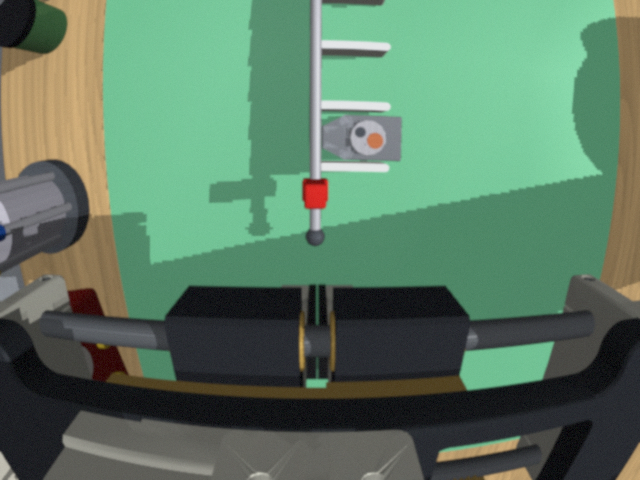

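Emit:
apply_moves(slide=[[0,0,0.3],[0,0,0.3],[0,0,0.27],[0,0,0],[0,0,0]], turn=[[0,0,0],[0,0,0],[0,0,0],[0,0,0],[0,0,0]], jaw=[1,1,1,1,1])

```text
time_s: 3.7
tcp_pos: [0.6224, 0.147, 0.0747]
eef_rot: [-180.0, -0.0, -90.6]
contact_force: [0.2, -0.5, 0.6]
gripper_width: 0.0002
```

Emit:
apply_moves(slide=[[0.1,0,0],[0.1,0,0],[0.1,0,0],[0.1,0,0],[0.1,0,0],[0.1,0,0],[0.1,0,0],[0,0,0]], turn=[[0,0,0],[0,0,0],[0,0,0],[0,0,0],[0,0,0],[0,0,0],[0,0,0],[0,0,0]], jaw=[1,1,1,1,1,1,1,1])

```text
time_s: 4.5
tcp_pos: [0.621, 0.0761, 0.0733]
eef_rot: [179.9, -0.0, -90.6]
contact_force: [-0.5, 0.3, 0.7]
gripper_width: 0.0008
```

```bash
python3 meas.py top2.png; python3 - <<'E'
from h import *
d=cap('scene','s2.png')
im=cv2.imread('pics/s2.png')[150:330,200:440]
cv2.imwrite('pics/s2c.png',cv2.resize(im,None,fx=3.2,fy=3.2,interpolation=cv2.INTER_CUBIC))
print(r.get_state()['tcp_pos'],r.get_state()['contact_force'])
E
```

```text
orange px [365.2 252.7] [358, 239, 17, 28, 240] w [ 0.4911 -0.1091  0.024 ] rect [ 0.4923 -0.1096] [0.0583 0.0325] 7.1
red none
blue px [406.  191.6] [403, 187, 7, 10, 63] w [ 0.6196 -0.1985  0.043 ] rect [ 0.6198 -0.1984] [0.0129 0.0195] 88.1
[0.62106517 0.07709945 0.07328053] [-0.65072051 -0.62379971 -0.71567899]
```

View pics/s2c.png

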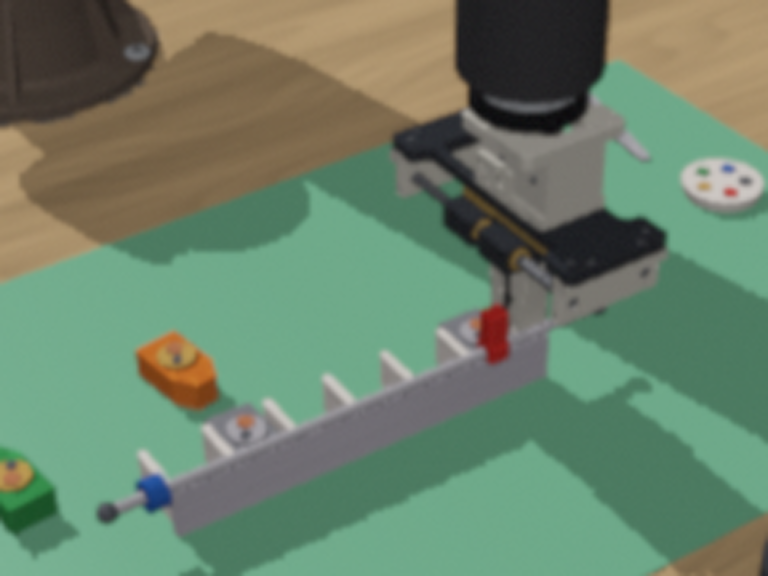

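Emit:
apply_moves(slide=[[0.12,0,0],[0.12,0,0],[0.12,0,0],[0.12,0,0],[0.1,0,0],[0.08,0,0],[0.06,0,0],[0,0,0]], turn=[[0,0,0],[0,0,0],[0,0,0],[0,0,0],[0,0,0],[0,0,0],[0,0,0],[0,0,0]], jaw=[1,1,1,1,1,1,1,1])

```text
time_s: 5.4
tcp_pos: [0.6205, 0.0047, 0.0736]
eef_rot: [180.0, -0.0, -90.6]
contact_force: [-0.1, 0.3, 0.6]
gripper_width: 0.0006
```

```bash
cat > sm.py <<'E'
from h import *
import sys
d=cap('scene',sys.argv[1]); hsv=cv2.cvtColor(d['pixels'],cv2.COLOR_BGR2HSV)
m=(cv2.inRange(hsv,(0,190,70),(5,255,255))|cv2.inRange(hsv,(174,190,70),(180,255,255)));m[:,:240]=0;m[:,420:]=0;m[:200]=0;m[300:]=0
n,l,s,c=cv2.connectedComponentsWithStats(m);i=1+np.argmax(s[1:,4]);print(s[i],c[i])
# project marker box, find y whose projected hull centroid column matches
R,t=w2c(d)
def hullc(y):
    P=np.array([[.6221+.012*y+a,y+b,z] for a in(-.007,.007) for b in(-.008,.008) for z in(.047,.075)])@R.T+t
    q=np.float32(P[:,:2]/P[:,2:]*[d['fx'],d['fy']]+[d['cx'],d['cy']]); return (q[:,0].min()+q[:,0].max()-1)/2
ys=np.arange(-.1,.15,.0005); print('marker y est',ys[np.argmin([abs(hullc(y)-(s[i][0]+s[i][2]/2-.5)) for y in ys])])
im=d['pixels'][150:330,200:440]
cv2.imwrite('pics/c_'+sys.argv[1],cv2.resize(im,None,fx=3.2,fy=3.2,interpolation=cv2.INTER_CUBIC))
print(r.get_state()['tcp_pos'])
E
python3 sm.py s3.png
```

```text
[323 258   7  16  96] [326.17708333 265.1875    ]
marker y est -0.01549999999999993
[0.62062881 0.00512349 0.07364032]
```

View pics/c_s3.png

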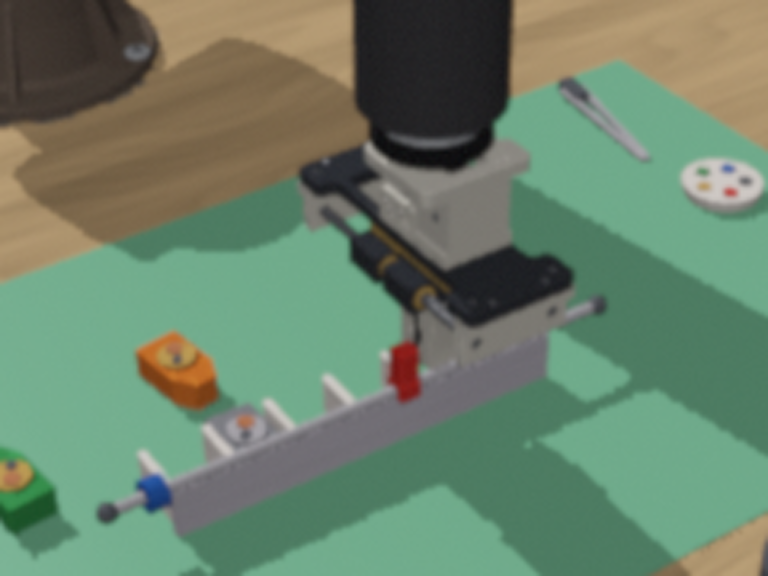

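Emit:
apply_moves(slide=[[0.04,0,0],[0,0,0],[-0.2,0,0],[0,0,-0.4],[-0.1,0.2,-0.4],[0,0.5,0],[0,0.5,0],[0,0,0]], turn=[[0,0,0],[0,0,0],[0,0,0],[0,0,0],[0,0,0],[0,0,0],[0,0,0],[0,0,0]], jaw=[1,1,1,1,1,1,1,1])

```text
time_s: 6.25
tcp_pos: [0.4945, 0.0318, 0.1533]
eef_rot: [179.8, 0.0, -90.6]
contact_force: [2.1, -0.1, 0.1]
gripper_width: 0.0004
```

```bash
python3 sm.py s4.png; python3 meas.py top4.png; python3 - <<'E'
import cv2
im=cv2.imread('pics/top4.png')[150:290,230:460]
cv2.imwrite('pics/crop4.png',cv2.resize(im,None,fx=3.4,fy=3.4,interpolation=cv2.INTER_CUBIC))
E
```

```text
[322 259   7  16  89] [325.1011236  265.73033708]
marker y est -0.017999999999999933
[0.4981109  0.03264258 0.15421342]
orange px [365.2 252.7] [358, 239, 17, 28, 249] w [ 0.4913 -0.1091  0.024 ] rect [ 0.4923 -0.1096] [0.0583 0.0325] 7.1
red px [321.2 191.7] [318, 188, 7, 9, 52] w [ 0.6187 -0.0163  0.075 ] rect [ 0.618  -0.0158] [0.0124 0.0167] 88.6
blue px [406.  191.6] [403, 187, 7, 10, 64] w [ 0.6197 -0.1984  0.043 ] rect [ 0.6198 -0.1984] [0.0129 0.0195] 88.1
```

View pics/crop4.png

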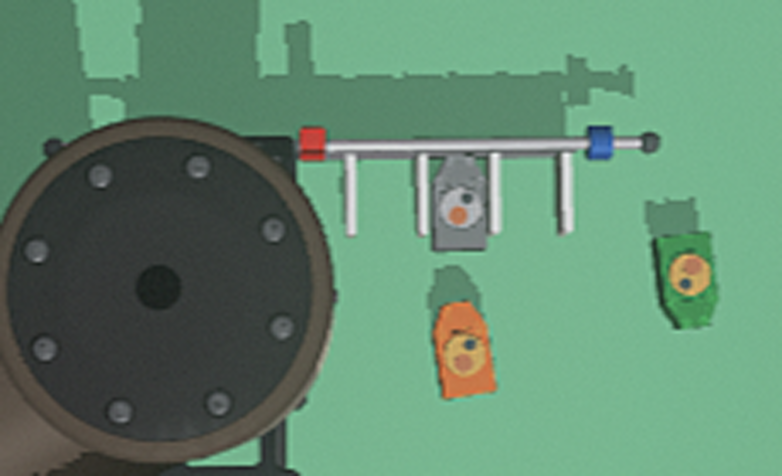

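View pics/c_s4.png

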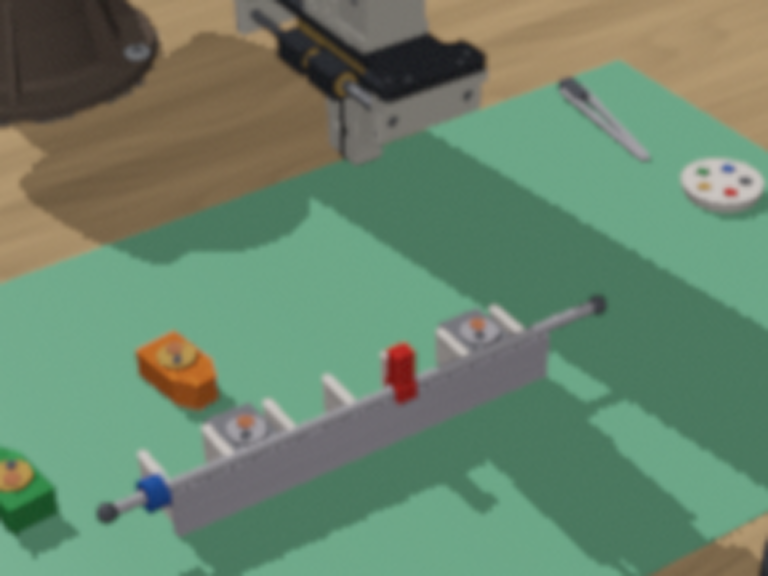

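Emit:
apply_moves(slide=[[0.4,0.02,0],[0.4,0.02,0],[0.4,0.02,0],[0.4,0,0],[0.38,0,0],[0,0,0.4],[0,0,0.4],[0,0,0]], turn=[[0,0,0],[0,0,0],[0,0,0],[0,0,0],[0,0,0],[0,0,0],[0,0,0],[0,0,0]], jaw=[1,1,1,1,1,1,1,1])

```text
time_s: 7.15
tcp_pos: [0.4902, -0.1656, 0.069]
eef_rot: [179.5, 0.0, -90.7]
contact_force: [-1.3, 0.2, -0.2]
gripper_width: 0.0004
```

```bash
python3 sm.py s5.png
```

```text
[322 259   7  16  90] [325.08888889 265.78888889]
marker y est -0.017999999999999933
[ 0.49203846 -0.16553389  0.07171352]
```

View pics/c_s5.png

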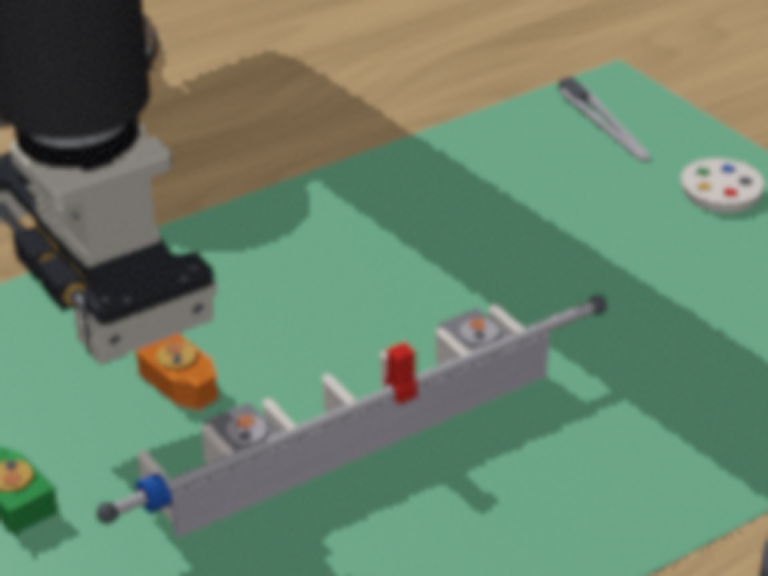

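Emit:
apply_moves(slide=[[0,0,0.25],[0,0,0.24],[0,0,0],[-0.1,0,0],[-0.1,0,0],[-0.08,0,0],[-0.08,0,0],[-0.08,0,0]], turn=[[0,0,0],[0,0,0],[0,0,0],[0,0,0],[0,0,0],[0,0,0],[0,0,0],[0,0,0]], jaw=[1,1,1,1,1,1,1,1])

```text
time_s: 8.0
tcp_pos: [0.4938, -0.1201, 0.0253]
eef_rot: [-179.9, 0.0, -90.5]
contact_force: [0.0, -0.3, 1.0]
gripper_width: 0.0002
```

Emit:
apply_moves(slide=[[-0.08,0,0],[-0.08,0,0],[-0.08,0,0],[-0.08,0,0],[-0.08,0,0],[-0.08,0,0],[-0.08,0,0],[0,0,0]], turn=[[0,0,0],[0,0,0],[0,0,0],[0,0,0],[0,0,0],[0,0,0],[0,0,0],[0,0,0]], jaw=[1,1,1,1,1,1,1,1])

```text
time_s: 8.8
tcp_pos: [0.4941, -0.0641, 0.0246]
eef_rot: [-180.0, 0.0, -90.5]
contact_force: [-0.0, -0.4, -0.0]
gripper_width: 0.0005
```

```bash
python3 sm.py s6.png
```

```text
[322 259   7  16  89] [325.01123596 265.76404494]
marker y est -0.017999999999999933
[ 0.49399892 -0.06446213  0.02452476]
```

View pics/c_s6.png

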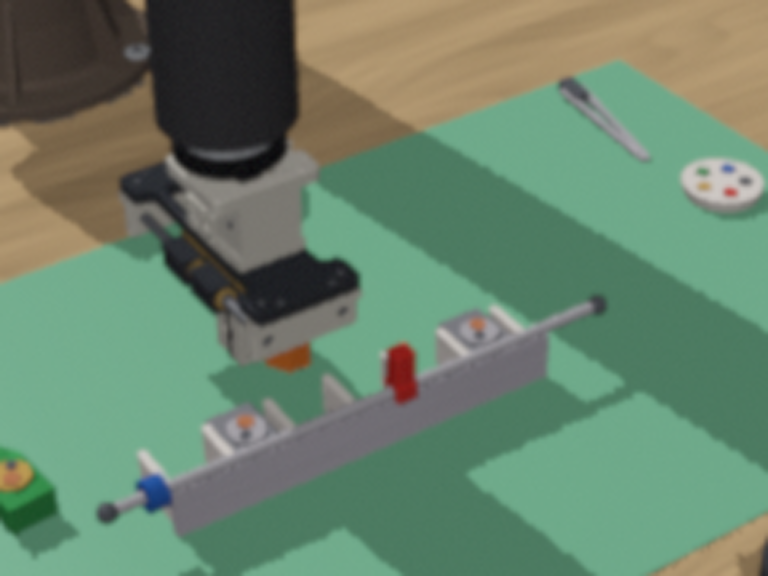

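Emit:
apply_moves(slide=[[-0.07,0,0],[-0.07,0,0],[-0.06,0,0],[0,0,0],[0.2,0,0],[0.1,0,-0.4],[0.4,0,-0.4],[0.4,0,0]], turn=[[0,0,0],[0,0,0],[0,0,0],[0,0,0],[0,0,0],[0,0,0],[0,0,0.1],[0,0,0.1]], jaw=[1,1,1,1,1,1,1,1])

```text
time_s: 9.65
tcp_pos: [0.4909, -0.1504, 0.1047]
eef_rot: [-179.5, 0.1, -107.9]
contact_force: [1.7, -0.0, 0.0]
gripper_width: 0.0004
```

```bash
python3 meas.py top6.png; python3 - <<'E'
import cv2
im=cv2.imread('pics/top6.png')[150:290,230:460]
cv2.imwrite('pics/crop6.png',cv2.resize(im,None,fx=3.4,fy=3.4,interpolation=cv2.INTER_CUBIC))
E
```

```text
orange px [277.5 212.5] [277, 212, 2, 2, 2] w [0.5834 0.0795 0.024 ] rect [0.5834 0.0795] [0.0031 0.    ] 133.9
red px [321.3 191.7] [318, 188, 7, 9, 53] w [ 0.6186 -0.0164  0.075 ] rect [ 0.618  -0.0158] [0.0124 0.0167] 88.6
blue px [406.1 191.4] [403, 187, 7, 10, 62] w [ 0.62   -0.1986  0.043 ] rect [ 0.6199 -0.1984] [0.0129 0.0195] 88.1
```

View pics/crop6.png

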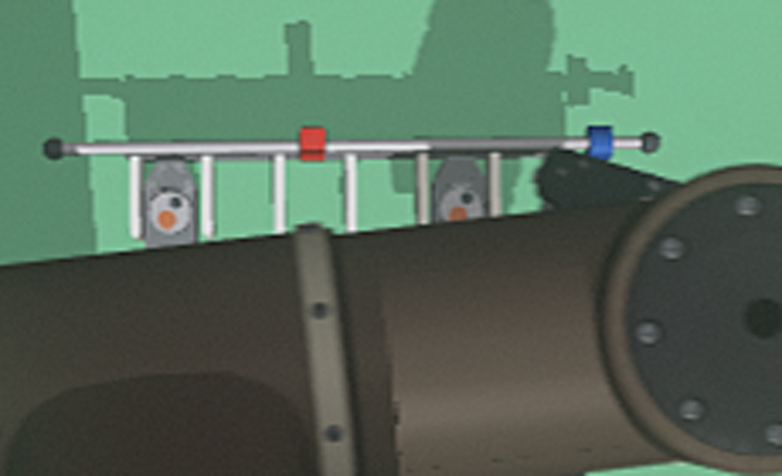

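Emit:
apply_moves(slide=[[0,0,0],[0,0,0],[0,0,0],[0,0,0],[0,0,0],[0,0,0],[0,0,0],[0,0,0]], turn=[[0,0,0.1],[0,0,0.1],[0,0,0.1],[0,0,0.1],[0,0,0.1],[0,0,0.1],[0,0,0.1],[0,0,0.1]], jaw=[1,1,1,1,1,1,1,1])

```text
time_s: 10.5
tcp_pos: [0.4869, -0.1499, 0.0997]
eef_rot: [180.0, -0.0, -176.9]
contact_force: [-0.6, 0.1, 0.1]
gripper_width: 0.0003
```

```bash
python3 sm.py s7.png; python3 -c "
from h import *
cap('wrist','w7.png'); print(r.get_state()['eef_rot'])"
```

```text
[322 259   7  16  85] [324.96470588 265.83529412]
marker y est -0.017999999999999933
[ 0.48687468 -0.1498602   0.09972735]
[ 1.79994291e+02 -1.93885034e-02 -1.76646281e+02]
```

View pics/c_s7.png

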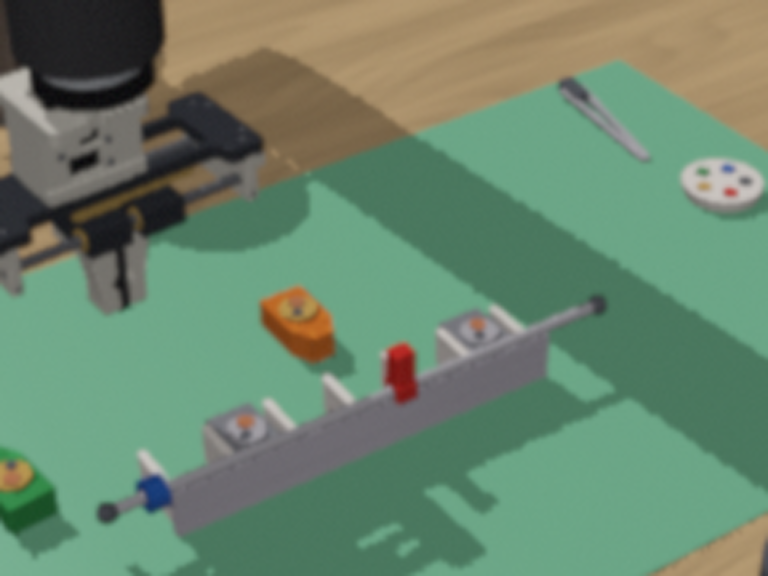

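View pics/w7.png

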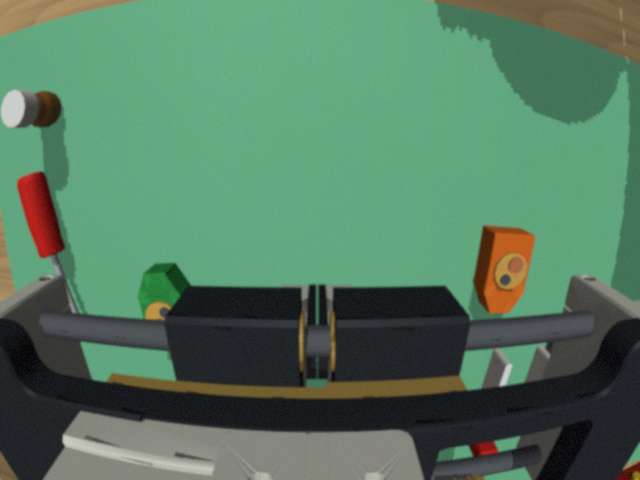

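```bash
python3 - <<'E'
import cv2
im=cv2.imread('pics/s7.png')[232:272,272:316]
cv2.imwrite('pics/z7.png',cv2.resize(im,None,fx=14,fy=14,interpolation=cv2.INTER_CUBIC))
E
```

```text
(no output)
```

View pics/z7.png

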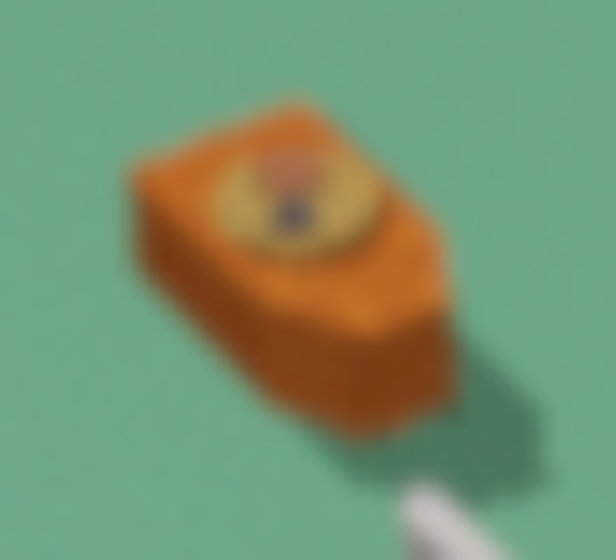

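```bash
python3 - <<'E'
from h import *
d=dict(np.load('pics/s7.png.npz'))
for n,u,v in [('tailR',133,170),('tailL',302,100),('noseR',368,335),('noseL',450,292),('shoulderL',436,222),('shoulderR',265,288)]:
    print(n,onplane(d,272+(u+.5)/14-.5,232+(v+.5)/14-.5,.024)[:2].round(4))
for n,u,v,f in [('tip',328,378,1),('tip',383,354,1)]:  # dividers in c_s7 crop (3.2, 200,150)
    print(n,onplane(d,200+u/3.2,150+v/3.2,.028)[:2].round(4))
E
```

```text
tailR [ 0.4646 -0.0325]
tailL [4.638e-01 3.000e-04]
noseR [ 0.5232 -0.0243]
noseL [ 0.5211 -0.0076]
shoulderL [5.043e-01 5.000e-04]
shoulderR [ 0.5036 -0.0313]
tip [ 0.5705 -0.0421]
tip [0.5699 0.0026]
```

Emit:
apply_moves(slide=[[0,0,0],[0.2,0.1,0],[0.2,0.3,0],[0.17,0.3,0],[0,0.3,0],[0,0.32,0],[0,0,0],[0,0,0]], turn=[[0,0,0.047],[0,0,0],[0,0,0],[0,0,0],[0,0,0],[0,0,0],[0,0,0],[0,0,0]], jaw=[1,1,1,1,1,1,1,1])

```text
time_s: 11.4
tcp_pos: [0.4313, -0.0168, 0.1]
eef_rot: [180.0, 0.0, 179.8]
contact_force: [0.8, -0.4, 0.2]
gripper_width: 0.0004
```

```bash
python3 -c "
from h import *
s=r.get_state(); print(s['tcp_pos'],s['eef_rot'],s['joints'])"
```

```text
[ 0.43132922 -0.01676921  0.09996937] [1.79994752e+02 2.51693995e-03 1.79764056e+02] [ 2.41509366e+01  6.11675686e+00 -3.97883470e+01 -5.37627318e-03
 -4.40904369e+01 -1.14383019e+02]
```

Emit:
apply_moves(slide=[[0,0,0.3],[0,0,0.3],[0,0,0.155],[0,0,0],[-0.1,0,0],[-0.1,0,0],[-0.08,0,0],[-0.08,0,0]], turn=[[0,0,0.005],[0,0,0],[0,0,0],[0,0,0],[0,0,0],[0,0,0],[0,0,0],[0,0,0]], jaw=[1,1,1,1,1,1,1,1])

```text
time_s: 12.2
tcp_pos: [0.4687, -0.018, 0.0251]
eef_rot: [180.0, 0.1, 179.0]
contact_force: [-1.0, 0.3, 0.5]
gripper_width: 0.0002
```

Emit:
apply_moves(slide=[[-0.08,0,0],[-0.08,0,0],[-0.06,0,0],[0,0,0]], turn=[[0,0,0],[0,0,0],[0,0,0],[0,0,0]], jaw=[1,1,1,1])

```text
time_s: 12.6
tcp_pos: [0.4905, -0.0182, 0.0244]
eef_rot: [180.0, 0.0, 179.0]
contact_force: [-0.3, -0.3, 0.1]
gripper_width: 0.0003
```

```bash
python3 sm.py s8.png; python3 meas.py top8.png; python3 - <<'E'
import cv2
im=cv2.imread('pics/s8.png')[230:290,280:350]
cv2.imwrite('pics/z8.png',cv2.resize(im,None,fx=10,fy=10,interpolation=cv2.INTER_CUBIC))
E
```

```text
[322 259   7  16  93] [325.17204301 265.82795699]
marker y est -0.017999999999999933
[ 0.48978506 -0.01831341  0.02432179]
orange px [322. 196.] [322, 196, 1, 1, 1] w [ 0.6172 -0.0184  0.024 ] rect [ 0.6172 -0.0184] [0. 0.] 0.0
red px [321.5 190.5] [319, 188, 6, 6, 36] w [ 0.6211 -0.0169  0.075 ] rect [ 0.6211 -0.0169] [0.0104 0.0104] 88.6
blue px [406.  191.6] [403, 187, 7, 10, 64] w [ 0.6197 -0.1984  0.043 ] rect [ 0.6198 -0.1984] [0.0129 0.0195] 88.1
```

View pics/z8.png

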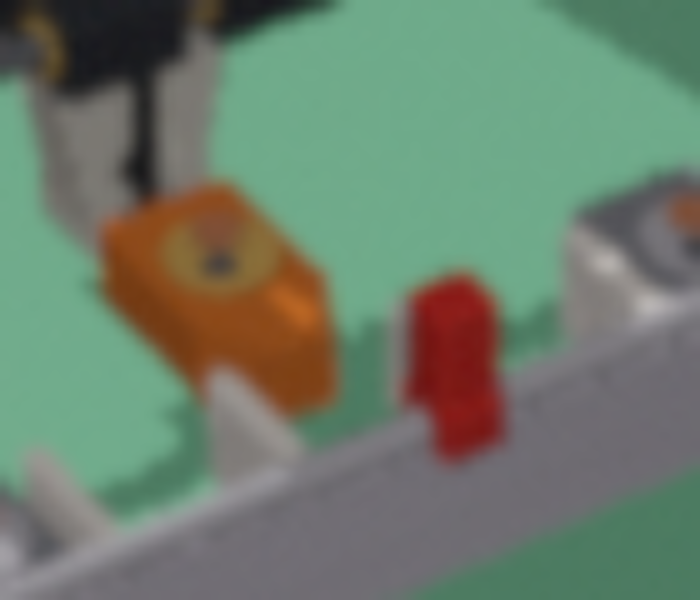

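Emit:
apply_moves(slide=[[-0.06,0,0],[-0.06,0,0],[-0.06,0,0],[-0.06,0,0],[-0.06,0,0],[0,0,0]], turn=[[0,0,0],[0,0,0],[0,0,0],[0,0,0],[0,0,0],[0,0,0]], jaw=[1,1,1,1,1,1])

```text
time_s: 13.3
tcp_pos: [0.5205, -0.0188, 0.0244]
eef_rot: [180.0, 0.0, 179.0]
contact_force: [-1.1, -0.4, 1.9]
gripper_width: 0.0007
```

```bash
python3 sm.py s9.png;  python3 - <<'E'
import cv2
im=cv2.imread('pics/s9.png')[230:290,280:350]
cv2.imwrite('pics/z9.png',cv2.resize(im,None,fx=10,fy=10,interpolation=cv2.INTER_CUBIC))
E
```

```text
[321 259   8  16  95] [324.81052632 265.98947368]
marker y est -0.018999999999999934
[ 0.51992342 -0.01884829  0.02432284]
```

View pics/z9.png

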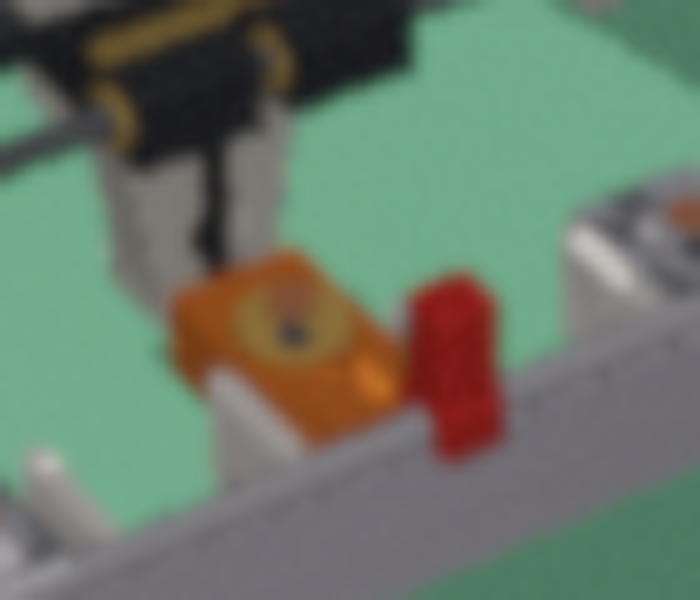

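Emit:
apply_moves(slide=[[-0.06,0,0],[-0.06,0,0],[-0.06,0,0],[-0.06,0,0],[0,0,0],[0,0,0]], turn=[[0,0,0],[0,0,0],[0,0,0],[0,0,0],[0,0,0],[0,0,0]], jaw=[1,1,1,1,1,1])

```text
time_s: 13.95
tcp_pos: [0.5436, -0.0193, 0.0243]
eef_rot: [180.0, 0.0, 179.0]
contact_force: [-0.5, 0.3, -0.1]
gripper_width: 0.0006
```

Emit:
apply_moves(slide=[[-0.02,0,0],[0,0,0],[0,0,0]], turn=[[0,0,0],[0,0,0],[0,0,0]], jaw=[1,1,1])

```text
time_s: 14.25
tcp_pos: [0.5454, -0.0193, 0.0245]
eef_rot: [180.0, 0.0, 179.0]
contact_force: [-0.4, 0.1, 0.5]
gripper_width: 0.0005
```

Emit:
apply_moves(slide=[[-0.02,0,0],[0,0,0],[0,0,0]], turn=[[0,0,0],[0,0,0],[0,0,0]], jaw=[1,1,1])

```text
time_s: 14.55
tcp_pos: [0.5467, -0.0195, 0.0243]
eef_rot: [-180.0, -0.1, 179.0]
contact_force: [-2.9, -0.5, 2.2]
gripper_width: 0.0004
```

Emit:
apply_moves(slide=[[-0.01,0,0],[0,0,0],[0,0,0]], turn=[[0,0,0],[0,0,0],[0,0,0]], jaw=[1,1,1])

```text
time_s: 14.85
tcp_pos: [0.5468, -0.0196, 0.0241]
eef_rot: [-180.0, -0.2, 179.0]
contact_force: [-6.4, 0.9, 4.7]
gripper_width: 0.0005
```

Emit:
apply_moves(slide=[[-0.01,0,0],[0,0,0],[0,0,0]], turn=[[0,0,0],[0,0,0],[0,0,0]], jaw=[1,1,1])

```text
time_s: 15.15
tcp_pos: [0.5468, -0.0198, 0.0239]
eef_rot: [-180.0, -0.3, 179.0]
contact_force: [-9.2, 2.0, 5.6]
gripper_width: 0.0004
```

Emit:
apply_moves(slide=[[0.1,0,0],[0.2,0,0],[0.2,0,-0.3],[0.2,-0.3,-0.4],[0,-0.5,-0.4],[0,-0.5,0],[0,-0.5,0],[0,-0.5,0]], turn=[[0,0,0],[0,0,0],[0,0,0],[0,0,0],[0,0,0],[0,0,0],[0,0,0],[0,0,0]], jaw=[1,1,1,1,1,1,1,1])

```text
time_s: 15.95
tcp_pos: [0.4776, -0.2368, 0.1238]
eef_rot: [-180.0, 0.2, 179.1]
contact_force: [1.3, 0.9, -0.2]
gripper_width: 0.0004
```

Emit:
apply_moves(slide=[[0,-0.5,0],[0,-0.5,0],[0,-0.5,0],[0,0,0]], turn=[[0,0,0],[0,0,0],[0,0,0],[0,0,0]], jaw=[1,1,1,1])

```text
time_s: 16.35
tcp_pos: [0.4742, -0.3904, 0.1224]
eef_rot: [-179.9, 0.1, 178.8]
contact_force: [-0.9, 1.0, -0.4]
gripper_width: 0.0004
```

```bash
python3 sm.py s10.png; python3 meas.py top10.png; python3 - <<'E'
import cv2
im=cv2.imread('pics/top10.png')[150:290,230:460]
cv2.imwrite('pics/crop10.png',cv2.resize(im,None,fx=3.4,fy=3.4,interpolation=cv2.INTER_CUBIC))
im=cv2.imread('pics/s10.png')[230:290,280:350]
cv2.imwrite('pics/z10.png',cv2.resize(im,None,fx=10,fy=10,interpolation=cv2.INTER_CUBIC))
E
```

```text
[321 259   8  16  88] [324.98863636 265.76136364]
marker y est -0.018999999999999934
[ 0.47400772 -0.38799306  0.12220627]
orange px [321.1 210. ] [314, 196, 15, 28, 237] w [ 0.5866 -0.0156  0.024 ] rect [ 0.5877 -0.0155] [0.0305 0.0591] 88.6
red px [321.3 190.5] [318, 188, 7, 6, 38] w [ 0.6212 -0.0165  0.075 ] rect [ 0.6212 -0.0159] [0.0124 0.0104] 88.6
blue px [406.  191.6] [403, 187, 7, 10, 64] w [ 0.6197 -0.1984  0.043 ] rect [ 0.6198 -0.1984] [0.0129 0.0195] 88.1
```

View pics/crop10.png

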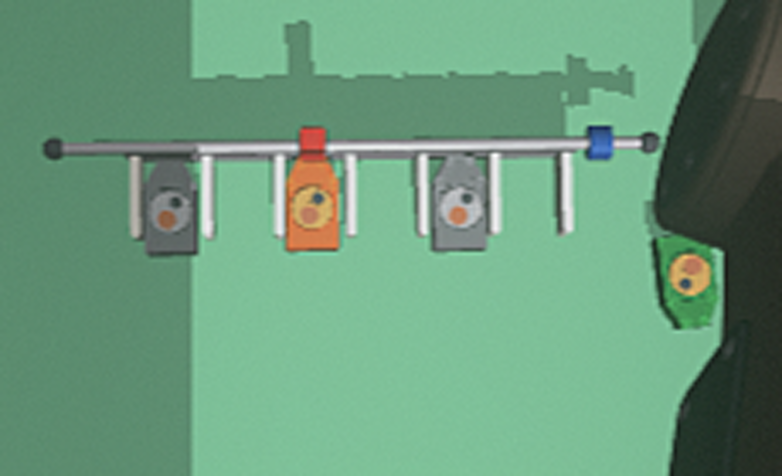

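View pics/z10.png

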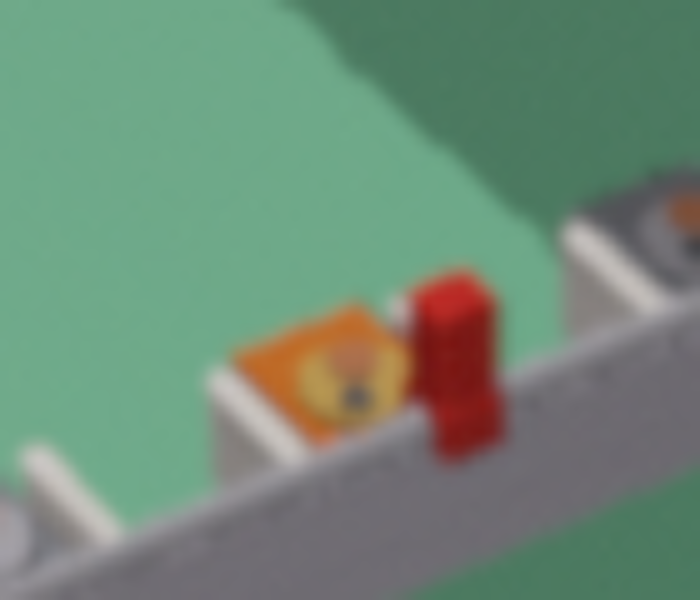

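```bash
python3 -c "
from h import *
s=r.get_state(); print(s['contact_force'],s['qd'].round(2),s['time_s']); print(r.close_job())"
```

```text
[-0.17583876  0.37727826 -0.1932786 ] [ 2.54 -1.19 -1.4  -0.19 -0.17 -0.3 ] 16.45
the job is handed in; nothing more can be done
None
```

The job is handed in, at 16.5 s of the allowed 72 s. `r.close_job()` gives no verdict, so success rests on my own camera checks.

- **Marker:** I pushed the red marker with the closed fingertips along the rail, from its parked end on the left, past the first two gaps. It stands over the third gap (rack y about +23 mm) at world y of about -16 to -19 mm, against a gap centre of about -18 mm. The tolerance is 12 mm.
- **Tray:** I pushed the orange tray sideways until it lined up, then nose first into that same gap until it stopped. The tool stayed at 0.5468 m while the force rose to about 9 N. The top view puts its middle at x of about 0.588 m, against about 0.589 m for fully home. Its tail lines up with the grey trays. It is straight, lies flat and is off the gap's centre by about 2 mm.
- **Other things:** The grey trays looked unmoved in the last views. The arm was kept clear of the bystanders, but I did not measure their positions again.
- **Disagreements:** The marker's parked spot measured about rack y +152 mm rather than the stated "about +158". The tool's stopping point alone implied the tray was 2 mm short of home, about the size of the calibration error.
- **At hand-in:** The arm was clear of everything, though its first joint was still settling at about 2.5 degrees/s.

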